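Sort the luthier's fittings into their trays

TASK

Sort the parts from the guitar-maker's bench into their trays: stand the two wooden spool clamps upright in the yellow tray, one in each bay; lay the two tuning machines in the blue tray, one in each bay with the post upwards; and lay the dark bridge flat and right way up in the green tray. Leave the sanding block and the little brass plane where they are.

Things in the scene. Friction and masses are not known exactly. Their poses are not given: they have to be found in the camera images.
- spool_brass: Loose wooden spool clamp standing upright, about 90 g: two reddish-brown wooden discs 40 mm in diameter on a thin steel rod, lower disc from 0 to 16 mm, upper disc from 36 to 56 mm above the underside, with a small brass wing nut on top up to 66 mm. Origin at the centre of its underside, z up. Easy to grip across the upper disc.
- spool_red: Loose wooden spool clamp standing upright, about 90 g: two reddish-brown wooden discs 40 mm in diameter on a thin steel rod, lower disc from 0 to 16 mm, upper disc from 36 to 56 mm above the underside, with a small red wing nut on top up to 66 mm. Origin at the centre of its underside, z up. Easy to grip across the upper disc.
- tuner_black: Loose steel tuning machine lying on its base, about 90 g: housing 36 (x) x 28 (y) x 14 mm high, with an upright round post 14 mm in diameter from 14 to 44 mm above the underside, and a flat black key (26 mm wide) sticking out to 42 mm along its +x; it reaches 18 mm the other way. Origin under the post at the centre of the housing's underside, z up. It can be gripped across the post.
- tuner_white: Loose steel tuning machine lying on its base, about 90 g: housing 36 (x) x 28 (y) x 14 mm high, with an upright round post 14 mm in diameter from 14 to 44 mm above the underside, and a flat white key (26 mm wide) sticking out to 42 mm along its +x; it reaches 18 mm the other way. Origin under the post at the centre of the housing's underside, z up. It can be gripped across the post.
- bridge: Loose dark-brown wooden guitar bridge lying flat, about 40 g, 90 mm long along its y: a middle block 28 (x) x 40 (y) x 14 mm high with a pale strip and pale pins on top, and a wing 26 mm wide and 8 mm high at each end. Origin at the centre of its underside, z up.
- sander: Loose cork sanding block with a red underside and painted red back, 75 (x) x 42 (y) x 30 mm high, to be left alone. Origin at the centre of its underside.
- plane: Loose little brass block plane, 70 (x) x 34 (y) x 31 mm high, with a dark wooden ball grip, to be left alone. Origin at the centre of its underside.
- tray_yellow: Yellow tray with low walls, fixed to the bench, 112 (its x) x 154 (its y) x 22 mm high, walls and floor 4 mm thick; origin at the centre of its underside, z up, yaw within 0.22 rad of zero. A 4 mm divider, 22 mm high, along its x at y = 0 splits it into two bays, each 104 (x) x 71 mm (y), with centres at y = +37.5 and -37.5 mm.
- tray_blue: Blue tray with low walls, fixed to the bench, 112 (its x) x 154 (its y) x 22 mm high, walls and floor 4 mm thick; origin at the centre of its underside, z up, yaw within 0.22 rad of zero. A 4 mm divider, 22 mm high, along its x at y = 0 splits it into two bays, each 104 (x) x 71 mm (y), with centres at y = +37.5 and -37.5 mm.
- tray_green: Green tray with low walls, fixed to the bench, 112 (its x) x 154 (its y) x 22 mm high, walls and floor 4 mm thick; origin at the centre of its underside, z up, yaw within 0.22 rad of zero. It has no divider: one space of 104 (x) x 146 mm (y).

How it is judged:
By the outcome, as a careful person would: the job done as asked, in the order asked, and still so for the second after the job is handed in, with the robot touching nothing.
It also fails if it takes over 122 s, if anything falls off the work surface, if the arm or the gripper's body presses on something with over 40 N, if the wrist force passes 120 N, or if a joint passes its speed limit or range.

ROBOT

A 6-joint arm with a two-finger parallel gripper is mounted at the origin on the work surface. World frame = base frame: x ahead of the robot, y to its left, z up, the work surface at z = 0. Lengths are in mm, angles in rad, forces in N, time in s.
With the tool pointing down it reaches from about 350 to 875 mm from the base axis. Payload 4.2 kg.
Tool frame: the origin (TCP) lies midway between the tips of the shut fingers; the grasp point (between the pads) lies 19 mm behind it; z points along the fingers, y is the line along which they close (so a half turn about z gives the same grasp; the last joint's range is limited). The gripper opens to 85 mm and grips with 20 to 120 N. Pads are 22 mm wide; open, the fingers measure 114 mm over their backs; the gripper's body (76 mm by 85 mm) begins 54 mm behind the grasp point. The pads swing forward as they close: fully open they stand 13 mm farther back than shut.
Start: joints at [1.468, 0.385, 0.008, 0, -1.194, -0.259], TCP at [221.191, 584.529, 231.312] pointing down, gripper open.
Joint ranges: [-3.14, 3.14], [-1.21, 2.06], [-1.07, 1.41], [-3.16, 2.05], [-2.99, -0.16], [-3.1, 3.1]. Speed limits (rad/s): [2.79, 2.79, 3.14, 3.14, 3.14, 3.14].

INTERFACE

Orientations are given as a unit quaternion [x, y, z, w].
In Python, from bench import * gives the robot as it stands.
- The arm moves only by the tool drive_tool, never from a script. Its argument "plan" is a list that holds one entry, the list of rows, each a list of 5 numbers: the closure, from -1 (fully open) to 1 (shut), then the shift along the world's x, y, z in mm, then the turn about the world's z in degrees. A call has 1 to 20 rows; each row shifts and turns the commanded pose from where the row before left it; what a row does not reach is not made up. A row lasts 1/12 s, in which the tool goes at most 41.7 mm and 7.16 degrees, less where a joint would pass 70% of its speed; a pose out of reach is approached as far as the arm can. A call is refused whole if a number of a shift passes 41.7 or a number of a turn 7.16, either way. A call with a gripper value outside its range is refused whole. The fingers move at their own pace and stop on an object; the grip force is fixed at half the most. Time passes only in rows, so rows that do not move let the fingers close. It gives the time, the measured TCP pose, the force, the opening and the grip force at its end, in the units of the state.
- read_state(): the state, without advancing time (a new reading comes with each control period).
- get_image(name): name is "scene" or "side" or "wrist"; returns (picture, depth): 400x640x3 uint8, red, green, blue; 400x640 float32, mm along the optical axis (not along the pixel's ray), 0 where there is no reading.
- camera_model(name): a dict with "fx", "fy", "cx", "cy" (pixels), "R" (3x3) and "t" (3): a world point X has camera coordinates R X + t; the wrist camera has in their place "mount" (4x4, takes a point from camera to tool coordinates, whose origin is the TCP and whose axes are the flange's). Camera axes: x right, y down, z forward; pixel columns grow to the right and rows downward; lengths in mm; the calibration is good to about 2 mm. The wrist camera is an equidistant fisheye: a pixel r from the principal point sees the ray r / f radians off the axis. A picture is of the moment at which its call begins: read the wrist's pose just before it. camera_model takes no time and is no camera call.
- job_done(): hands the job in; it is judged then, once.
The state is a dict: "clock": time; "joints": joint angles; "joint_vel": joint speeds; "joint_efforts": joint torques, N m; "position": TCP position; "ee_rot": TCP orientation; "contact_force": force on the tool from outside, world axes, zero at the start; "wrist_torque": the same for the moment, N m; "gripper_width": finger opening in mm; "grasp_force": force on a finger pad.
Only numpy, scipy, OpenCV 4.12 (cv2) and the standard library are available. Lean on these libraries where they do the work, as an engineer would, in place of code of your own. Each camera call takes 0.05 s, during which the arm holds its last target. There are 200 camera calls.

## Working session

There is one attempt and no reset: what is moved stays moved. The work goes in short steps, Python scripts to look and compute and a tool call to move; the robot and the scene stay as the last step left them, time stands still between calls to the robot, and variables do not carry over. Pictures are saved under pics/ and viewed, at most 14 in all, crops included, and the job is handed in when it is done.

Besides the shell and the picture viewer there is one more tool, called after "Call:" in YAML: its name, and indented under it one key for each argument. drive_tool: Moves the arm, as the interface text tells. Its arguments: {"type":"object","properties":{"plan":{"type":"array"}},"required":["plan"]}

```bash
mkdir -p pics; ls; python3 - <<'E'
from bench import *
import cv2,numpy as np
s=read_state();print(s)
for n in("scene","side","wrist"):
    p,d=get_image(n);cv2.imwrite(f"pics/{n}0.png",p[:,:,::-1]);np.savez(f"{n}0.npz",p=p,d=d)
    print(n,camera_model(n))
E
```

```text
pics
{'clock': 0.0, 'joints': array([ 1.46761215e+00,  3.85564905e-01,  6.66074506e-03, -5.01621770e-04,
       -1.19399064e+00, -2.58597587e-01]), 'joint_vel': array([-7.93618317e-04, -1.27343945e-03,  8.16993781e-05, -4.12621254e-04,
        1.17115956e-03,  8.68146155e-04]), 'joint_efforts': array([-8.12630915e-04, -3.92296958e+01,  1.88395303e+01,  4.18630019e+00,
       -4.67234437e-03,  1.23708446e-05]), 'position': array([220.99133209, 584.02058273, 230.22981122]), 'ee_rot': array([ 9.83666589e-01, -1.79996909e-01, -1.50964087e-04,  1.06416667e-03]), 'contact_force': array([ 0.14339793, -0.03009125,  0.49426398]), 'wrist_torque': array([-0.0063832 ,  0.06382551, -0.00263951]), 'grasp_force': 0.0, 'gripper_width': 85.23754951038954}
scene {'fx': 421.6682768379498, 'fy': 421.6682768379498, 'cx': 321.2683024603103, 'cy': 204.06668049870746, 'R': array([[-0.00155142,  0.99981336,  0.01925719],
       [ 0.7675654 ,  0.01353389, -0.64082774],
       [-0.64096876,  0.01378696, -0.76744314]]), 't': array([   5.67144365, -391.33530837, 1324.49037371])}
side {'fx': 387.4871939015057, 'fy': 387.4871939015057, 'cx': 324.08063186289, 'cy': 201.2751087127089, 'R': array([[ 0.71860722, -0.69540992,  0.00294995],
       [-0.53114638, -0.55159244, -0.64314019],
       [ 0.44887324,  0.46059833, -0.76574277]]), 't': array([-394.41326967,  324.79595487,  600.64543477])}
wrist {'fx': 309.70691628693146, 'fy': 309.70691628693146, 'cx': 314.2895966590211, 'cy': 202.16290879474087, 'mount': array([[ 1.11576445e-04, -9.50177513e-01, -3.11709289e-01,
         8.06412895e+01],
       [ 9.99999620e-01, -1.63610696e-04,  8.56681585e-04,
         6.88267020e-01],
       [-8.64998552e-04, -3.11709266e-01,  9.50177134e-01,
        -1.42460555e+02],
       [ 0.00000000e+00,  0.00000000e+00,  0.00000000e+00,
         1.00000000e+00]])}
```

View pics/scene0.png

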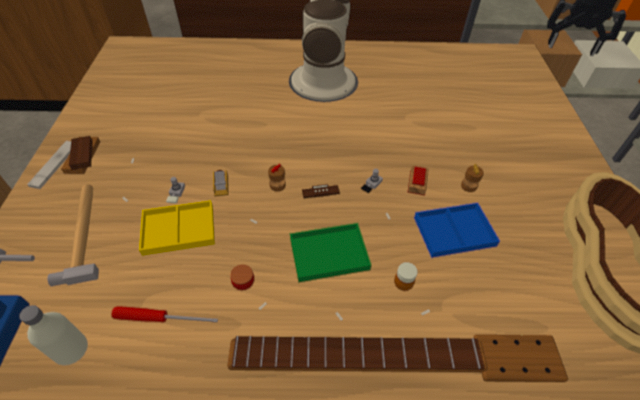

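View pics/side0.png

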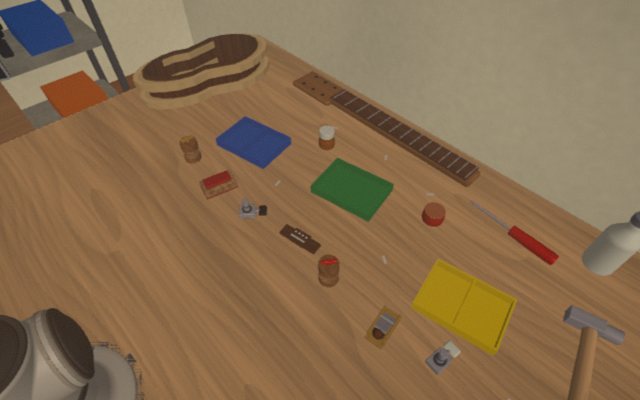

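The scene view shows the red-nut spool at (277,176), brass-nut spool (473,176), white tuner (175,190), black tuner (372,180), bridge (320,190), plane (221,182) and sander (418,180). The yellow, green and blue trays are at (178,228), (330,252) and (456,230). The side view agrees.

```bash
cat > h.py <<'E'
import numpy as np, cv2
from scipy.spatial.transform import Rotation as Rn
from bench import *
def ray(cam,uv,pose=None):
    """origin, directions (unit z or unit vec) in world"""
    m=camera_model(cam); uv=np.atleast_2d(np.asarray(uv,float))
    a=np.c_[(uv[:,0]-m['cx'])/m['fx'],(uv[:,1]-m['cy'])/m['fy']]
    if cam!='wrist':
        return -m['R'].T@m['t'], np.c_[a,np.ones(len(a))]@m['R']
    r=np.linalg.norm(a,axis=1)+1e-9
    d=np.c_[a*(np.sin(r)/r)[:,None],np.cos(r)]
    T=Rn.from_quat(pose[1]).as_matrix(); M=m['mount']
    return pose[0]+T@M[:3,3], d@(T@M[:3,:3]).T
def onplane(cam,uv,z,pose=None):
    o,d=ray(cam,uv,pose); return o+d*((z-o[2])/d[:,2])[:,None]
def cloud(cam,d,pose=None):
    v,u=np.mgrid[:400,:640]; o,r=ray(cam,np.c_[u.ravel(),v.ravel()],pose)
    if cam=='wrist':
        ax=Rn.from_quat(pose[1]).as_matrix()@camera_model(cam)['mount'][:3,2]; r=r/(r@ax)[:,None]
    P=o+r*d.reshape(-1,1); P[d.ravel()==0]=np.nan
    return P.reshape(400,640,3)
def snap(tag):
    s=read_state(); pose=(s['position'],s['ee_rot']); p,d=get_image('wrist')
    np.savez(tag+'.npz',p=p,d=d,pos=pose[0],q=pose[1]); cv2.imwrite(f'pics/{tag}.png',p[:,:,::-1]); return p,d,pose
E
python3 - <<'E'
from h import *
for c in('scene','side'):
    f=np.load(c+'0.npz');P=cloud(c,f['d']);hsv=cv2.cvtColor(f['p'],cv2.COLOR_RGB2HSV)
    Z=P[...,2]
    W=(P[...,0]>250)&(P[...,0]<700)&(abs(P[...,1])<550)
    print(c,'table z',np.nanmedian(Z[W]))
    for n,(a,b) in {'yellow':(22,33),'blue':(105,125),'green':(50,80)}.items():
        m=W&(hsv[...,0]>=a)&(hsv[...,0]<=b)&(hsv[...,1]>190)
        q=P[m&(Z>15)&(Z<30)]
        (x,y),wh,an=cv2.minAreaRect(q[:,:2].astype(np.float32)); print(n,m.sum(),len(q),round(x),round(y),np.round(wh),round(an,1))
    m=(W&(Z>7)&(P[...,0]<460)).astype(np.uint8)
    k,l,st,ce=cv2.connectedComponentsWithStats(m)
    for i in range(1,k):
        if st[i,4]>25:
            q=P[l==i];print(np.round(ce[i]),st[i,4],'med',np.round(np.median(q,0)),'zmax',round(q[:,2].max()),'rect',[np.round(t) for t in cv2.minAreaRect(q[:,:2].astype(np.float32))])
E
```

```text
scene table z -2.59385503502358
yellow 3318 617 588 -324 [115. 155.] 12.2
blue 2957 504 586 295 [112. 154.] 11.6
green 3011 241 650 11 [111. 150.] 11.5
[277. 169.] 114 med [ 451. -109.   53.] zmax 65 rect [array([ 446., -113.]), array([27., 38.]), np.float64(1.0)]
[472. 175.] 267 med [450. 354.  51.] zmax 65 rect [array([444., 360.]), array([39., 34.]), np.float64(80.0)]
[418. 175.] 283 med [434. 232.  26.] zmax 30 rect [array([431., 235.]), array([42., 65.]), np.float64(77.0)]
[374. 179.] 176 med [442. 123.  13.] zmax 43 rect [array([444., 121.]), array([28., 51.]), np.float64(53.0)]
[220. 176.] 154 med [ 445. -251.   21.] zmax 31 rect [array([ 444., -251.]), array([37., 34.]), np.float64(8.0)]
[279. 182.] 31 med [ 457. -102.   15.] zmax 18 rect [array([ 454., -111.]), array([10., 36.]), np.float64(4.0)]
side table z -0.15496636282074405
yellow 5395 1025 586 -326 [114. 153.] 11.9
blue 0 0 0 0 [0. 0.] 0.0
green 0 0 0 0 [0. 0.] 0.0
[190. 148.] 391 med [439. 348.  45.] zmax 67 rect [array([440., 356.]), array([35., 40.]), np.float64(19.0)]
[217. 184.] 530 med [427. 221.  24.] zmax 33 rect [array([430., 228.]), array([40., 72.]), np.float64(73.0)]
[249. 209.] 275 med [434. 117.  14.] zmax 46 rect [array([443., 115.]), array([29., 59.]), np.float64(50.0)]
[290. 236.] 72 med [456.   5.  10.] zmax 18 rect [array([457.,   6.]), array([ 9., 54.]), np.float64(6.0)]
[328. 271.] 521 med [ 442. -121.   54.] zmax 68 rect [array([ 445., -115.]), array([39., 30.]), np.float64(89.0)]
[381. 328.] 445 med [ 437. -255.   23.] zmax 34 rect [array([ 441., -254.]), array([43., 34.]), np.float64(9.0)]
[434. 366.] 96 med [ 456. -354.   13.] zmax 16 rect [array([ 456., -352.]), array([27.,  7.]), np.float64(88.0)]
```

Call:
drive_tool:
  plan:
    - [[-1,22,-23,0,-5.7],[-1,22,-23,0,-5.7],[-1,22,-23,0,-5.7],[-1,22,-23,0,-5.7],[-1,22,-23,0,-5.7],[-1,22,-23,0,-5.7],[-1,22,-23,0,-5.7],[-1,22,-23,0,-5.7],[-1,22,-23,0,-5.7],[-1,22,-23,0,-5.7],[-1,0,0,0,0],[-1,0,0,0,0],[-1,0,0,0,0]]

```text
clock: 1.23
position: [441.1, 354.5, 231.1]
ee_rot: [0.779, -0.627, -0.0, 0.0]
contact_force: [-0.5, 0.4, 0.6]
gripper_width: 85.4
grasp_force: 0.0
```

```bash
python3 - <<'E'
from h import *
s=read_state();print(s['position'],s['ee_rot'],s['joint_vel'].round(2));snap('w1')
E
```

```text
[441.07427376 354.46795847 231.06765149] [ 7.78679149e-01 -6.27422294e-01 -1.19440937e-04  1.82718268e-04] [ 0.02  0.    0.    0.   -0.    0.  ]
```

View pics/w1.png

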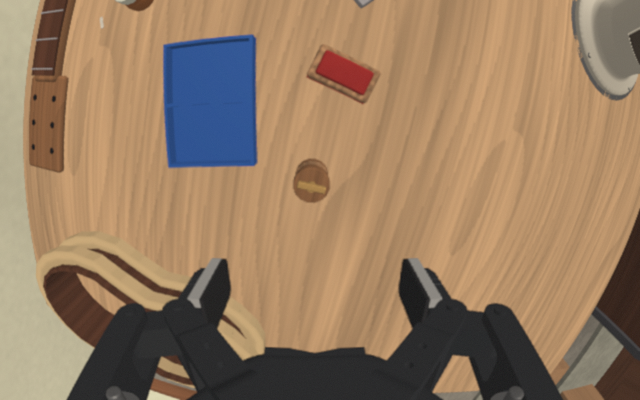

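The wrist view shows the brass spool's top at (312,183), the blue tray at (210,102) and the sander at (343,73).

```bash
cat >> h.py <<'E'
TR={'yellow':(22,33),'blue':(105,125),'green':(50,80)}
def tray(p,P,n):
    a,b=TR[n]; hsv=cv2.cvtColor(p,cv2.COLOR_RGB2HSV); Z=P[...,2]
    m=(hsv[...,0]>=a)&(hsv[...,0]<=b)&(hsv[...,1]>150)
    k,l,st,_=cv2.connectedComponentsWithStats(m.astype(np.uint8)); m=l==1+np.argmax(st[1:,4])
    q=P[m&(Z>16)&(Z<28)][:,:2].astype(np.float32); print(n,len(q),[np.round(t,1) for t in cv2.minAreaRect(q)])
def top(P,cam,pose,xy,zlo,zhi,zp,r=45):
    """blob of pixels of height zlo..zhi near xy, cast onto plane zp"""
    m=(P[...,2]>zlo)&(P[...,2]<zhi)&(np.hypot(P[...,0]-xy[0],P[...,1]-xy[1])<r)
    v,u=np.nonzero(m); q=onplane(cam,np.c_[u,v],zp,pose)[:,:2].astype(np.float32)
    c,rad=cv2.minEnclosingCircle(q); print('n',len(q),'px',u.mean().round(),v.mean().round(),'circle',np.round(c,1),'r',round(rad,1),'mean',q.mean(0).round(1),'zmed',np.median(P[m][:,2]).round(1)); return q
E
python3 - <<'E'
from h import *
f=np.load('w1.npz');pose=(f['pos'],f['q']);P=cloud('wrist',f['d'],pose)
print(np.nanmedian(P[200:260,330:400,2]))
top(P,'wrist',pose,(444,358),50,62,56)
tray(f['p'],P,'blue')
E
```

```text
-0.33611853992144347
n 829 px 311.0 183.0 circle [443.7 358.4] r 20.3 mean [444.1 357.3] zmed 55.7
blue 1713 [array([582.4, 294.9]), array([111.9, 151.4]), np.float64(11.8)]
```

Call:
drive_tool:
  plan:
    - [[-1,3,4,-30,0],[-1,0,0,-30,0],[-1,0,0,-30,0],[-1,0,0,-30,0],[-1,0,0,-30,0],[-1,0,0,-25,0],[-1,0,0,-19,0],[-1,0,0,-10,0],[-1,0,0,0,0],[1,0,0,0,0],[1,0,0,0,0],[1,0,0,0,0],[1,0,0,0,0],[1,0,0,0,0],[1,0,0,0,0],[1,0,0,0,0]]

```text
clock: 2.62
position: [444.8, 359.3, 29.0]
ee_rot: [0.779, -0.627, 0.0, -0.001]
contact_force: [-1.8, 0.8, 5.7]
gripper_width: 38.3
grasp_force: 59.9
```

Call:
drive_tool:
  plan:
    - [[1,0,0,35,0],[1,0,0,35,0],[1,4,-20,30,0],[1,8,-38,0,0],[1,8,-38,0,0],[1,8,-38,0,0],[1,8,-38,0,0],[1,8,-38,0,0],[1,8,-38,0,0],[1,8,-38,0,0],[1,8,-38,0,0],[1,8,-38,0,0],[1,8,-38,0,0],[1,8,-38,0,0],[1,8,-38,0,0],[1,8,-38,0,0],[1,8,-38,0,0],[1,8,-38,0,0],[1,8,-38,0,0]]

```text
clock: 4.2
position: [575.9, -271.4, 127.2]
ee_rot: [0.778, -0.628, -0.0, -0.0]
contact_force: [0.7, 0.7, -1.4]
gripper_width: 38.5
grasp_force: 60.8
```

Call:
drive_tool:
  plan:
    - [[1,10,-40,0,0],[1,8,-30,0,0],[1,0,-15,0,0],[1,0,0,0,0],[1,0,0,0,0],[1,0,0,0,0]]

```text
clock: 4.7
position: [593.7, -353.6, 127.0]
ee_rot: [0.779, -0.627, -0.001, -0.0]
contact_force: [0.4, 0.4, 0.1]
gripper_width: 38.4
grasp_force: 60.8
```

```bash
python3 - <<'E'
from h import *
s=read_state();print(s['position'],s['joints'].round(2),s['gripper_width'])
p,d,pose=snap('w2');P=cloud('wrist',d,pose);tray(p,P,'yellow')
E
```

```text
[ 593.67039916 -353.56165081  127.030059  ] [-0.3   0.57  0.05 -0.   -1.05  0.52] 38.41079759695132
yellow 2181 [array([ 592.7, -351.1]), array([111.1, 102. ]), np.float64(11.9)]
```

View pics/w2.png

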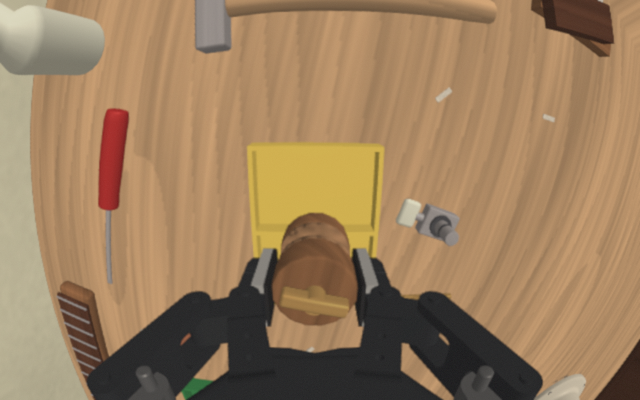

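The view shows the brass spool held upright over the yellow tray (walls at columns 250 and 382, far edge at row 147). The white tuner is at (435,222).

Call:
drive_tool:
  plan:
    - [[1,1,-9,-20,0],[1,0,0,-25,0],[1,0,0,-25,0],[1,0,0,-14,0],[1,0,0,-5,0],[1,0,0,-3,0],[1,0,0,0,0],[1,0,0,0,0]]

```text
clock: 5.42
position: [596.2, -363.3, 36.9]
ee_rot: [0.779, -0.627, 0.001, -0.0]
contact_force: [0.5, -0.6, 0.6]
gripper_width: 38.4
grasp_force: 60.8
```

Call:
drive_tool:
  plan:
    - [[1,0,0,-2,0],[1,0,0,-1,0],[1,0,0,0,0],[1,0,0,0,0]]

```text
clock: 5.75
position: [595.7, -363.7, 33.1]
ee_rot: [0.779, -0.627, 0.001, -0.0]
contact_force: [-0.1, 0.8, 0.1]
gripper_width: 38.3
grasp_force: 61.0
```

Call:
drive_tool:
  plan:
    - [[0.3,0,0,0,0],[-0.2,0,0,0,0],[-1,0,0,0,0],[-1,0,0,0,0],[-1,0,0,0,0],[-1,0,0,20,0],[-1,0,0,35,0],[-1,0,0,40,0],[-1,-20,30,20,0],[-1,-20,35,0,0],[-1,-20,35,0,0],[-1,-20,35,0,0],[-1,-20,35,0,0],[-1,-20,35,0,0],[-1,-20,30,20,0],[-1,-15,15,20,0],[-1,0,0,0,0],[-1,0,0,0,0],[-1,0,0,0,0]]

```text
clock: 7.33
position: [440.3, -113.5, 187.3]
ee_rot: [0.779, -0.627, 0.0, -0.0]
contact_force: [-0.4, 0.4, 0.3]
gripper_width: 85.5
grasp_force: 0.0
```

```bash
python3 - <<'E'
from h import *
p,d,pose=snap('w3');P=cloud('wrist',d,pose);print(pose)
top(P,'wrist',pose,(446,-114),50,62,56)
tray(p,P,'yellow')
top(P,'wrist',pose,(595,-362),50,62,56)
E
```

```text
(array([ 440.31237236, -113.48875708,  187.29619571]), array([ 7.78632195e-01, -6.27480538e-01,  1.22683606e-04, -2.53283743e-04]))
n 1111 px 304.0 189.0 circle [ 450.8 -114.8] r 20.4 mean [ 450.6 -115.6] zmed 55.6
yellow 805 [array([ 575.3, -271.3]), array([112.5,  45.4]), np.float64(11.5)]
n 0 px nan nan circle [0. 0.] r 0.0 mean [nan nan] zmed nanh.py:35: RuntimeWarning: Mean of empty slice.
  c,rad=cv2.minEnclosingCircle(q); print('n',len(q),'px',u.mean().round(),v.mean().round(),'circle',np.round(c,1),'r',round(rad,1),'mean',q.mean(0).round(1),'zmed',np.median(P[m][:,2]).round(1)); return q
  ret = ret.dtype.type(ret / rcount)
  ret = um.true_divide(
  return _methods._mean(a, axis=axis, dtype=dtype,
```

View pics/w3.png

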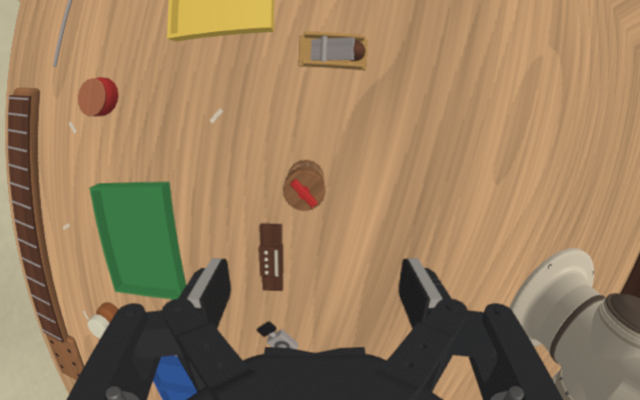

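The red spool's top is at (304,189), the bridge is at (271,257), and the plane at (333,50) is well clear.

Call:
drive_tool:
  plan:
    - [[-1,10,-1,-30,0],[-1,0,0,-35,0],[-1,0,0,-35,0],[-1,0,0,-30,0],[-1,0,0,-20,0],[-1,0,0,-9,0],[-1,0,0,0,0],[1,0,0,0,0],[1,0,0,0,0],[1,0,0,0,0],[1,0,0,0,0],[1,0,0,0,0],[1,0,0,0,0],[1,0,0,0,0]]

```text
clock: 8.55
position: [451.2, -114.5, 29.8]
ee_rot: [0.779, -0.627, 0.001, -0.001]
contact_force: [-1.6, -0.4, 7.2]
gripper_width: 38.5
grasp_force: 59.9
```

Call:
drive_tool:
  plan:
    - [[1,0,0,35,0],[1,0,0,35,0],[1,20,-25,20,0],[1,20,-30,0,0],[1,20,-30,0,0],[1,20,-30,0,0],[1,20,-30,0,0],[1,20,-20,0,0],[1,8,-9,0,0],[1,0,0,-15,0],[1,0,0,-30,0],[1,0,0,-25,0],[1,0,0,-10,0],[1,0,0,-3,0],[1,0,0,0,0],[1,0,0,0,0],[1,0,0,0,0]]

```text
clock: 9.97
position: [579.1, -288.6, 36.8]
ee_rot: [0.779, -0.627, 0.001, -0.001]
contact_force: [0.8, -0.9, -1.0]
gripper_width: 38.2
grasp_force: 60.7
```

Call:
drive_tool:
  plan:
    - [[1,0,0,-2,0],[1,0,0,-1,0],[1,0,0,0,0],[0.3,0,0,0,0],[-0.2,0,0,0,0],[-1,0,0,0,0],[-1,0,0,0,0],[-1,0,0,0,0],[-1,0,0,20,0],[-1,0,0,35,0],[-1,0,0,40,0],[-1,-20,0,30,0],[-1,-30,5,15,0],[-1,-30,5,10,0],[-1,-30,5,0,0],[-1,-20,0,0,0],[-1,0,0,0,0],[-1,0,0,0,0],[-1,0,0,0,0]]

```text
clock: 11.55
position: [448.9, -273.7, 182.5]
ee_rot: [0.779, -0.627, 0.0, -0.0]
contact_force: [1.3, 0.2, 0.7]
gripper_width: 85.4
grasp_force: 0.0
```

```bash
python3 - <<'E'
from h import *
p,d,pose=snap('w4');P=cloud('wrist',d,pose);print(pose)
top(P,'wrist',pose,(595,-362),50,62,56,35)
top(P,'wrist',pose,(579,-288),50,62,56,35)
tray(p,P,'yellow')
top(P,'wrist',pose,(450,-355),38,50,44)
hsv=cv2.cvtColor(p,cv2.COLOR_RGB2HSV);Z=P[...,2]
near=np.hypot(P[...,0]-450,P[...,1]+355)<70
k=near&(hsv[...,1]<50)&(hsv[...,2]>170)&(Z>3)&(Z<14);print('key',k.sum(),np.nanmedian(P[k],0))
h=near&(Z>11)&(Z<18)&(hsv[...,1]<80);q=P[h][:,:2].astype(np.float32);print([np.round(t,1) for t in cv2.minAreaRect(q)],q.mean(0))
E
```

```text
(array([ 448.90218472, -273.70205221,  182.52104742]), array([ 7.78650842e-01, -6.27457258e-01,  4.96239870e-04, -9.79992494e-05]))
n 1137 px 180.0 70.0 circle [ 594.4 -363.2] r 21.8 mean [ 593.  -363.3] zmed 59.7
n 1045 px 184.0 152.0 circle [ 577.8 -287.6] r 22.1 mean [ 576. -289.] zmed 59.6
yellow 2521 [array([ 586.4, -325.4]), array([112.4, 152.8]), np.float64(12.2)]
n 178 px 308.0 102.0 circle [ 472.4 -353.1] r 7.0 mean [ 472.1 -353.4] zmed 43.9
key 338 [ 504.19199672 -358.16096322   10.70562747]
[array([ 483.2, -354.6]), array([28.3, 58.6]), np.float64(84.4)] [ 476.3236  -353.77533]
```

View pics/w4.png

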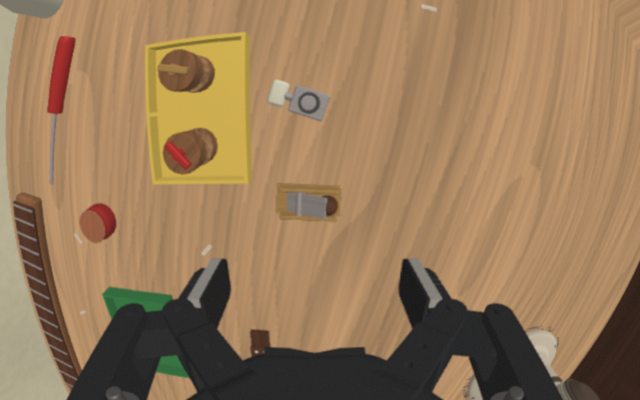

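Both spools stand upright, one per bay, at (180,70) and (184,152). The white tuner's post is at (308,102) with its key to the left, along world +x.

Call:
drive_tool:
  plan:
    - [[-1,8,-27,0,0],[-1,8,-27,0,0],[-1,7,-25,-10,0],[-1,0,0,-35,0],[-1,0,0,-35,0],[-1,0,0,-35,0],[-1,0,0,-27,0],[-1,0,0,-15,0],[-1,0,0,-5,0],[-1,0,0,0,0],[1,0,0,0,0],[1,0,0,0,0],[1,0,0,0,0],[1,0,0,0,0],[1,0,0,0,0],[1,0,0,0,0],[1,0,0,0,0],[1,0,0,0,0],[1,0,0,0,0]]

```text
clock: 13.18
position: [471.7, -352.7, 21.1]
ee_rot: [0.779, -0.627, 0.001, -0.0]
contact_force: [-0.1, 0.8, 5.8]
gripper_width: 11.6
grasp_force: 58.6
```

Call:
drive_tool:
  plan:
    - [[1,0,0,30,0],[1,0,0,35,0],[1,2,20,30,0],[1,5,38,0,1.2],[1,5,38,0,1.2],[1,5,38,0,1.2],[1,5,38,0,1.2],[1,5,38,0,1.2],[1,5,38,0,1.2],[1,5,38,0,1.2],[1,5,38,0,1.2],[1,5,38,0,1.2],[1,5,38,0,1.2],[1,5,38,0,1.2],[1,5,38,0,1.2],[1,5,38,0,1.2],[1,5,38,0,1.2],[1,5,38,0,1.1],[1,5,38,0,1.1],[1,0,0,0,0]]

```text
clock: 14.85
position: [554.1, 281.7, 114.4]
ee_rot: [0.873, -0.488, 0.001, -0.001]
contact_force: [0.6, -0.5, -0.3]
gripper_width: 12.0
grasp_force: 58.8
```

Call:
drive_tool:
  plan:
    - [[1,3,15,0,0],[1,0,0,0,0],[1,0,0,0,0],[1,0,0,0,0]]

```text
clock: 15.18
position: [555.6, 289.6, 114.7]
ee_rot: [0.871, -0.491, -0.0, 0.001]
contact_force: [-0.3, -0.3, -0.6]
gripper_width: 11.9
grasp_force: 58.8
```

```bash
python3 - <<'E'
from h import *
p,d,pose=snap('w5');P=cloud('wrist',d,pose);print(pose)
tray(p,P,'blue')
f,e=get_image('side');P=cloud('side',e);hsv=cv2.cvtColor(f,cv2.COLOR_RGB2HSV);m=(hsv[...,0]>105)&(hsv[...,0]<125)&(hsv[...,1]>120)&(P[...,2]>16)&(P[...,2]<28)&(P[...,0]<700);print(cv2.minAreaRect(P[m][:,:2].astype(np.float32)))
E
```

```text
(array([555.6417558 , 289.55162677, 114.66854888]), array([ 8.71357485e-01, -4.90647916e-01, -4.09437960e-04,  7.67260350e-04]))
blue 3142 [array([583.2, 295.3]), array([110.1, 152.1]), np.float64(11.9)]
((581.094482421875, 293.6583251953125), (111.57438659667969, 156.8857421875), 12.10639762878418)
```

View pics/w5.png

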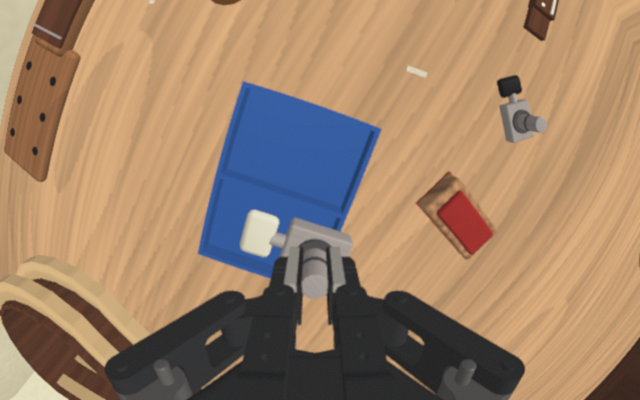

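The white tuner is held key-left over the blue tray (245,83)–(380,130). The black tuner is at (518,115) and the bridge is at (540,15).

Call:
drive_tool:
  plan:
    - [[1,4,20,0,0],[1,4,19,0,0],[1,0,0,-25,0],[1,0,0,-30,0],[1,0,0,-20,0],[1,0,0,-8,0],[1,0,0,-2,0],[1,0,0,0,0],[1,0,0,0,0]]

```text
clock: 16.03
position: [565.3, 330.0, 32.0]
ee_rot: [0.872, -0.49, 0.001, -0.001]
contact_force: [0.4, -0.4, -0.5]
gripper_width: 11.7
grasp_force: 58.9
```

Call:
drive_tool:
  plan:
    - [[1,-1,-1,-3,0],[1,0,0,-2,0],[1,0,0,-1,0],[1,0,0,0,0],[1,0,0,0,0]]

```text
clock: 16.45
position: [563.4, 328.7, 25.1]
ee_rot: [0.872, -0.49, 0.0, -0.0]
contact_force: [-1.5, -0.9, 2.8]
gripper_width: 11.8
grasp_force: 59.3
```

Call:
drive_tool:
  plan:
    - [[0.6,0,0,0,0],[0.2,0,0,0,0],[0,0,0,0,0],[0,0,0,0,0],[-0.2,0,0,15,0],[-0.5,0,0,30,0],[-1,0,0,40,0],[-1,-10,-10,35,0],[-1,-18,-30,20,0],[-1,-18,-35,10,0],[-1,-18,-35,0,0],[-1,-18,-35,0,0],[-1,-18,-35,0,0],[-1,-15,-20,0,0],[-1,0,0,0,0],[-1,0,0,0,0],[-1,0,0,0,0]]

```text
clock: 17.87
position: [448.9, 129.1, 174.8]
ee_rot: [0.872, -0.49, 0.0, -0.001]
contact_force: [-0.6, -1.1, 0.6]
gripper_width: 85.3
grasp_force: 0.0
```

```bash
python3 - <<'E'
from h import *
p,d,pose=snap('w6');P=cloud('wrist',d,pose);print(pose)
hsv=cv2.cvtColor(p,cv2.COLOR_RGB2HSV);Z=P[...,2]
top(P,'wrist',pose,(440,115),38,50,44)
near=np.hypot(P[...,0]-445,P[...,1]-120)<50
h=near&(Z>4)&(Z<18);q=P[h][:,:2].astype(np.float32);print([np.round(t,1) for t in cv2.minAreaRect(q)],q.mean(0))
k=near&(hsv[...,2]<60)&(Z>3)&(Z<16);print('key',k.sum(),np.nanmedian(P[k],0))
b=(hsv[...,2]<110)&(Z>3)&(Z<20)&(abs(P[...,1]-10)<65)&(abs(P[...,0]-455)<50)
q=P[b][:,:2].astype(np.float32);print('bridge',len(q),[np.round(t,1) for t in cv2.minAreaRect(q)],q.mean(0),np.nanmax(Z[b]))
t=b&(Z>11);q=P[t][:,:2].astype(np.float32);print('mid',len(q),[np.round(t,1) for t in cv2.minAreaRect(q)])
E
```

```text
(array([448.94310264, 129.05333063, 174.79072522]), array([ 8.71557872e-01, -4.90291897e-01,  4.73200890e-04, -7.12817247e-04]))
n 193 px 329.0 195.0 circle [436.1 123.8] r 7.8 mean [436.  123.4] zmed 43.5
[array([444.8, 116.2]), array([28.8, 60.9]), np.float64(50.5)] [447.38586 113.51964]
key 334 [461.51419777 102.73411199  10.58398622]
bridge 1939 [array([470.9,  -7.4]), array([27.2, 88.6]), np.float64(10.5)] [471.0392   -5.43085] 16.918231635747304
mid 802 [array([470.9,  -7.7]), array([27.2, 40.6]), np.float64(10.3)]
```

View pics/w6.png

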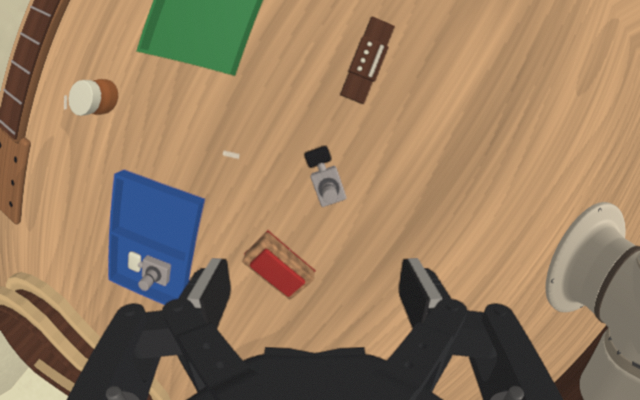

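The black tuner's post is at (329,188) with its key up-left. The white tuner lies in the far blue bay with its post up at (152,272). The bridge is at (368,60).

Call:
drive_tool:
  plan:
    - [[-1,-4,-2,0,-7],[-1,-4,-2,0,-7],[-1,-5,-1,-10,-7],[-1,0,0,-30,-7],[-1,0,0,-30,-7],[-1,0,0,-30,-7],[-1,0,0,-30,0],[-1,0,0,-18,0],[-1,0,0,-6,0],[-1,0,0,0,0],[1,0,0,0,0],[1,0,0,0,0],[1,0,0,0,0],[1,0,0,0,0],[1,0,0,0,0],[1,0,0,0,0],[1,0,0,0,0],[1,0,0,0,0],[1,0,0,0,0]]

```text
clock: 19.5
position: [435.7, 123.9, 21.0]
ee_rot: [-0.638, 0.77, -0.0, 0.001]
contact_force: [-1.3, 1.2, 6.8]
gripper_width: 11.9
grasp_force: 58.6
```

Call:
drive_tool:
  plan:
    - [[1,0,0,30,0],[1,0,0,35,0],[1,5,5,25,7],[1,23,21,0,7],[1,23,21,0,7],[1,23,21,0,7],[1,23,21,0,7],[1,23,21,0,7],[1,23,22,0,7],[1,0,0,0,3.5],[1,0,0,-20,0],[1,0,0,-30,0],[1,0,0,-20,0],[1,0,0,-8,0],[1,0,0,-2,0],[1,0,0,0,0],[1,0,0,0,0]]

```text
clock: 20.92
position: [579.1, 256.1, 31.6]
ee_rot: [0.913, -0.408, 0.001, -0.001]
contact_force: [0.5, 0.0, -0.6]
gripper_width: 12.0
grasp_force: 58.8
```

Call:
drive_tool:
  plan:
    - [[1,0,0,-3,0],[1,0,0,-2,0],[1,0,0,-1,0],[1,0,0,0,0],[1,0,0,0,0]]

```text
clock: 21.33
position: [578.4, 255.8, 25.1]
ee_rot: [0.913, -0.408, 0.0, -0.0]
contact_force: [-0.2, -0.8, 3.2]
gripper_width: 11.9
grasp_force: 59.1
```

Call:
drive_tool:
  plan:
    - [[0.6,0,0,0,0],[0.2,0,0,0,0],[0,0,0,0,0],[0,0,0,0,0],[-0.2,0,0,15,0],[-0.5,0,0,30,0],[-1,0,0,40,0],[-1,-10,-20,30,0],[-1,-16,-36,10,-5],[-1,-16,-36,0,-5],[-1,-16,-36,0,-5],[-1,-16,-36,0,-5],[-1,-16,-36,0,-5],[-1,-16,-36,0,-6.4],[-1,-2,-27,0,0],[-1,0,0,0,0],[-1,0,0,0,0],[-1,0,0,0,0]]

```text
clock: 22.83
position: [470.6, -7.4, 149.5]
ee_rot: [0.768, -0.64, 0.0, -0.0]
contact_force: [-0.3, 0.0, -0.4]
gripper_width: 85.4
grasp_force: 0.0
```

```bash
python3 - <<'E'
from h import *
p,d,pose=snap('w7');P=cloud('wrist',d,pose);print(pose)
hsv=cv2.cvtColor(p,cv2.COLOR_RGB2HSV);Z=P[...,2]
b=(hsv[...,2]<110)&(Z>3)&(Z<20)&(abs(P[...,1]+7)<60)&(abs(P[...,0]-470)<35)
for m in(b,b&(Z>11)):
    q=P[m][:,:2].astype(np.float32);print('bridge',len(q),[np.round(t,1) for t in cv2.minAreaRect(q)],np.nanmedian(Z[m]))
tray(p,P,'green')
E
```

```text
(array([470.56360019,  -7.38465174, 149.50496057]), array([ 7.68024305e-01, -6.40420565e-01,  2.24453180e-04, -3.41276246e-04]))
bridge 2077 [array([470.7,  -8.5]), array([25.9, 88.3]), np.float64(10.1)] 8.481613687741572
bridge 825 [array([471. ,  -8.6]), array([25.9, 39.9]), np.float64(10.8)] 13.790521920270066Traceback (most recent call last):
  File "<stdin>", line 7, in <module>
  File "h.py", line 29, in tray
    k,l,st,_=cv2.connectedComponentsWithStats(m.astype(np.uint8)); m=l==1+np.argmax(st[1:,4])
                                                                          ~~~~~~~~~^^^^^^^^^^
    return _wrapfunc(a, 'argmax', axis=axis, out=out, **kwds)
    return bound(*args, **kwds)
ValueError: attempt to get argmax of an empty sequence
```

View pics/w7.png

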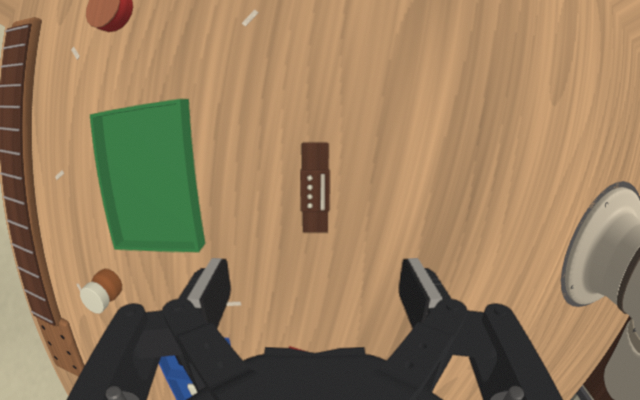

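The bridge is centred between the fingers at (315,187) and parallel to the pads. The green tray is at (150,175).

Call:
drive_tool:
  plan:
    - [[-1,0,-1,-30,0],[-1,0,0,-35,0],[-1,0,0,-30,0],[-1,0,0,-25,0],[-1,0,0,-15,0],[-1,0,0,-8,0],[-1,0,0,-4,0],[-1,0,0,0,0],[0,0,0,0,0],[0.2,0,0,0,0],[0.2,0,0,0,0],[1,0,0,0,0],[1,0,0,0,0],[1,0,0,0,0],[1,0,0,0,0],[1,0,0,0,0],[1,0,0,0,0]]

```text
clock: 24.3
position: [470.8, -8.3, 3.3]
ee_rot: [0.768, -0.64, 0.001, -0.001]
contact_force: [-1.2, 0.7, 6.3]
gripper_width: 26.0
grasp_force: 59.7
```

```bash
sed -i "s/'green':(50,80)/'green':(50,90)/; s/\[...,1\]>150/[...,1]>110/" h.py; python3 - <<'E'
from h import *
f=np.load('w7.npz');pose=(f['pos'],f['q']);P=cloud('wrist',f['d'],pose)
print(cv2.cvtColor(f['p'],cv2.COLOR_RGB2HSV)[175,150]);tray(f['p'],P,'green')
E
```

```text
[ 66 134 124]
green 2101 [array([646.3,  10.7]), array([112.3, 151.6]), np.float64(11.8)]
```

Call:
drive_tool:
  plan:
    - [[1,0,0,25,0],[1,0,0,35,0],[1,20,2,20,0.5],[1,30,4,0,0.5],[1,35,4,0,0.4],[1,35,4,0,0],[1,35,4,0,0],[1,21,1,0,0],[1,0,0,-20,0],[1,0,0,-30,0],[1,0,0,-15,0],[1,0,0,-6,0],[1,0,0,-2,0],[1,0,0,0,0],[1,0,0,0,0]]

```text
clock: 25.55
position: [647.1, 10.7, 10.6]
ee_rot: [0.776, -0.631, 0.001, -0.001]
contact_force: [-0.1, -0.5, 0.3]
gripper_width: 26.1
grasp_force: 59.4
```

Call:
drive_tool:
  plan:
    - [[1,0,0,-2,0],[1,0,0,-1,0],[1,0,0,0,0],[1,0,0,0,0]]

```text
clock: 25.88
position: [646.9, 10.7, 7.3]
ee_rot: [0.776, -0.631, 0.001, -0.001]
contact_force: [0.0, -0.2, 2.9]
gripper_width: 26.5
grasp_force: 59.7
```

Call:
drive_tool:
  plan:
    - [[0.3,0,0,0,0],[0.1,0,0,0,0],[0,0,0,0,0],[0,0,0,0,0],[0,0,0,10,0],[0,0,0,20,0],[0,0,0,35,0],[0,-10,0,35,0],[-0.5,-30,0,25,0],[-1,-35,0,20,0],[-1,-35,0,20,0],[-1,-35,0,20,0],[-1,-35,0,20,0],[-1,-20,0,10,0],[-1,0,0,0,0],[-1,0,0,0,0],[-1,0,0,0,0]]

```text
clock: 27.3
position: [446.6, 10.6, 221.7]
ee_rot: [0.776, -0.631, 0.0, -0.0]
contact_force: [-0.3, 0.1, -0.6]
gripper_width: 85.7
grasp_force: 0.0
```

```bash
python3 - <<'E'
from h import *
p,d=get_image('side');cv2.imwrite('pics/end_side.png',cv2.resize(p[80:385,140:540,::-1],(786,600),interpolation=cv2.INTER_CUBIC))
p,d=get_image('scene');cv2.imwrite('pics/end_scene.png',cv2.resize(p[150:300,120:520,::-1],(800,300),interpolation=cv2.INTER_CUBIC))
E
```

```text
(no output)
```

View pics/end_side.png

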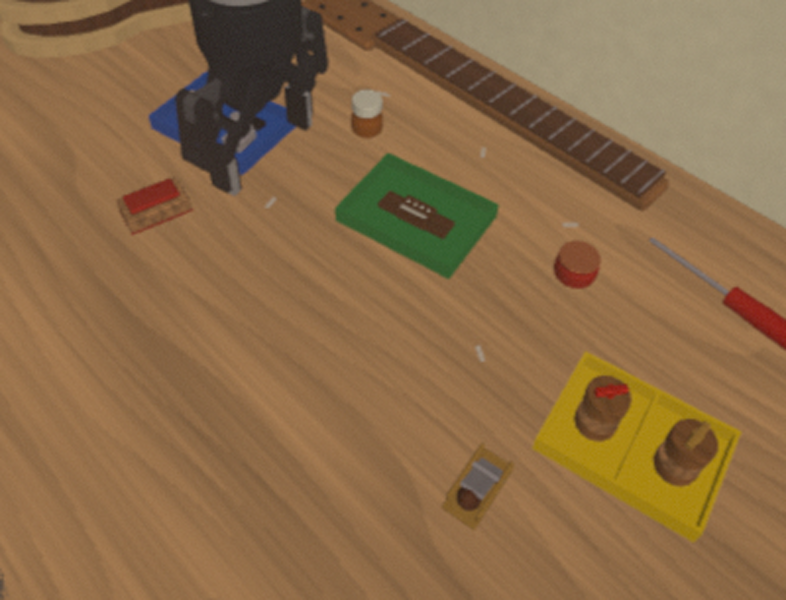

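View pics/end_scene.png

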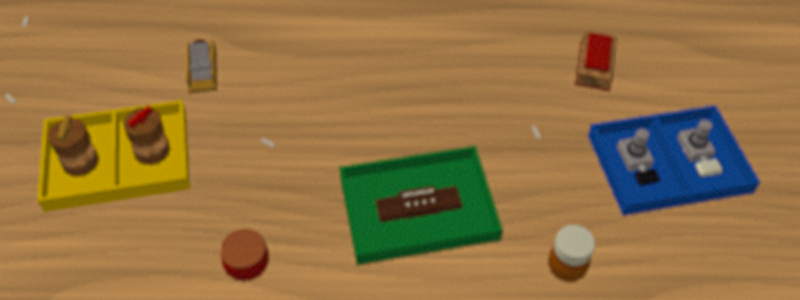

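The final crops show everything in place. The spools stand at (75,145) and (147,135), the bridge lies flat and right way up at (420,204), and the tuners lie post up at (635,155) and (700,145). The plane and sander are where they were, and the arm is clear.

```bash
python3 -c "
from bench import *
print(job_done())"
```

```text
the job is handed in; nothing more can be done
None
```

The job is handed in at about 27 s of the 122 s allowed: both spools are upright in the yellow tray, both tuners are post up in the blue tray, and the bridge is flat and right way up in the green tray, with the sander and plane left untouched.

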